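# Fit the rotor on the centrifuge spindle and hold it home

### The arm

A 6-joint arm with a two-finger parallel gripper is mounted at the origin on the work surface. World frame = base frame: x ahead of the robot, y to its left, z up, the work surface at z = 0. Lengths are in mm, angles in rad, forces in N, time in s.
With the tool pointing down it reaches from about 300 to 775 mm from the base axis. Payload 14.6 kg.
Tool frame: the origin (TCP) lies between the finger pads; the fingertips stand manip.tip_reach ahead of it and the grasp point (between the pads) lies 5 mm behind it (manip.tip_reach is the distance from the TCP to the fingertips, in mm); z points along the fingers, y is the line along which they close (so a half turn about z gives the same grasp; the last joint's range is limited). The gripper opens to 94 mm and grips with 3 to 60 N. Pads are 16 mm wide; open, the fingers measure 119 mm over their backs; the gripper's body (75 mm by 177 mm) begins 78 mm behind the grasp point.
Start: joints at [-1.356, 0.3, 1.521, -0, 1.321, -0.067], TCP at [152.94, -528.298, 219.446] pointing down, gripper open.
Joint ranges: [-3.03, 3.03], [-0.79, 2.21], [0.23, 2.52], [-1.04, 4.18], [0, 3.07], [-2.55, 2.55]. Speed limits (rad/s): [2.22, 2.22, 2.57, 3.14, 3.14, 3.14].

### API

Orientations are given as [roll, pitch, yaw] about the fixed x, y, z axes, in that order (R = Rz(yaw) Ry(pitch) Rx(roll)).
In Python, from cell import manip gives the robot as it stands. The module is installed in compiled form; this text tells all that it offers.
- The arm moves only by the shell command python3 -m creep 'ROWS' [FORCE]. ROWS is JSON, a list of rows, each a list of 3 entries, a list of its own where there are three numbers: the opening, from -1 (shut) to 1 (fully open), then the shift along the tool's x, y, z in cm, then the turn about the tool's z in units of 5 degrees (1.0 is 5 degrees). In form: [[grip, [tx, ty, tz], roll], ...]. A call has 1 to 12 rows; each row is the pose to reach, as a shift and turn from the pose commanded when the call began, along the tool's axes at that moment; what a row does not reach only later rows make up. A row lasts 1/10 s, in which the tool goes at most 50 mm and 8.59 degrees, less where a joint would pass 70% of its speed; a pose out of reach is approached as far as the arm can. A call with a gripper value outside its range is refused whole. The fingers move at their own pace and stop on an object; FORCE is the grip in N (left out, the last holds). Time passes only in rows, so rows that repeat a pose let the fingers close. It gives the time, the measured TCP pose, the force, the opening and the grip force at its end, in the units of the state.
- manip.read_state(): the state, without advancing time (a new reading comes with each control period).
- manip.camera(name): name is "scene" or "side" or "wrist"; returns the picture (384x512x3 uint8, red, green, blue); there is no depth.
- manip.camera_params(name): a dict with "fovy" (degrees; the focal length in pixels is half the picture's height over the tangent of half this angle, whatever the lens; pixels are square), "cx", "cy" (the principal point, pixels), "origin" and "attitude" of the camera in the world. Camera axes: x right, y down, z forward; pixel columns grow to the right and rows downward; lengths in mm; the calibration is good to about 2 mm. The wrist camera is an equidistant fisheye: a pixel r from the principal point sees the ray r / f radians off the axis. A picture is of the moment at which its call begins: read the wrist's pose just before it. camera_params takes no time and is no camera call; for the wrist camera it gives the pose at the moment of the call.
- manip.sign_off(): hands the job in; it is judged then, once.
The state is a dict: "clock": time; "joints": joint angles; "qd": joint speeds; "effort": joint torques, N m; "eef_pos": TCP position; "eef_rot": TCP orientation; "wrist_force": force on the tool from outside, world axes, zero at the start; "moment": the same for the moment, N m; "finger_gap": finger opening in mm; "finger_force": force on a finger pad.
Only numpy, scipy, OpenCV 4.12 (cv2) and the standard library are available. Lean on these libraries where they do the work, as an engineer would, in place of code of your own. Each camera call takes 0.05 s, during which the arm holds its last target. There are 200 camera calls.

### The job

Slide the rotor vise's jaw right back by its ball knob, lift the angle rotor out by its hub and fit it on the spindle of the open centrifuge: turn it until the splines mesh, slide it down and press it fully home against the sprung collar. Finish while still gripping the hub and pressing the rotor home, so that a colleague can screw on the nut; leave the jaw open and everything else on the bench where it is.

Things in the scene. Friction and masses are not known exactly. Their poses are not given: they have to be found in the camera images.
- rotor: The angle rotor to fit: bare aluminium, upright between the vise jaws, about 0.5 kg. Foot flange diameter 116 mm, 10 mm thick; body diameter 100 tapering to 92 mm; flat deck with 12 tube holes 36 mm above the underside; hub in the middle (see rotor_hub), 66 mm tall in all. Origin: centre of the underside, on the axis, z up; the four spline slots of its bore lie along its x and y
- rotor_hub (a point): Centre of the top of the rotor's hub, 66 mm above its underside: a plain round boss of diameter 40 mm that rises 30 mm above the deck, to be gripped from above. Seen in its top and open right through to the underside: the cross-shaped splined bore, four slots 9.4 mm wide and 29 mm across along the rotor's x and y, so every quarter turn fits alike
- jaw_knob (a point): Centre of the black ball knob (diameter 32 mm, on a 12 mm stem) standing on the vise's sliding jaw, 100 mm above the bench and 98 mm from the rotor's axis while the jaw is shut. Axes as the vise's: x is the way the jaw opens
- jaw (a joint): Opening of the vise's sliding jaw in m: about 0 shut, 0.04 right back. Slides along the vise's x, stiffly (about 5 N), and stays where it is left. Shut, its lip laps 7 mm over the rotor's flange and keeps it from being lifted; the fixed jaw has no lip
- vise: Grey cast rotor vise, fixed to the bench: bed 270 x 150 mm, 22 mm high, steel V jaws whose tops are at most 24 mm above the bed. Origin: at bench level under the middle of the rotor's seat (the rotor stands on the bed, 22 mm up); x points to the sliding jaw
- spindle_seat (a point): On the spindle's axis in the centrifuge's bowl, at the 40 mm round shoulder on which the rotor's underside seats when home, 72 mm above the bench. z up. Four splines, each 7 mm wide, 26 mm across, standing 20 mm up from the shoulder (top 2 mm bevelled), lie along its x and y. Not meshed, the rotor stands about 20 mm too high on their tops
- stud_tip (a point): Tip of the spindle's threaded stud, diameter 9 mm with a coned end, 80 mm above the shoulder; the rotor's bore passes over it and it ends 14 mm above the hub. Axes as spindle_seat
- spindle (a joint): Turn of the spindle about its upright axis in rad (already in the axes of spindle_seat). No stops; it turns only against a drag of about 0.15 N m, so a gently lowered rotor does not carry it round
- collar (a joint): How far the sprung brass collar (outside diameter 58 mm, around the spindle's shoulder) is pressed, in m: 0 up, its top 6 mm above the shoulder; 0.006 with the rotor fully home. The spring takes 9 N to start and 13 N at home, more than the rotor's weight, so the rotor rises 6 mm when let go
- centrifuge: White bench centrifuge, fixed: case 240 mm wide, 270 mm deep, 125 mm high; round steel bowl, inside diameter 144 mm, floor 51 mm above the bench; lid standing open at its back up to 345 mm above the bench, its foot 128 mm from the spindle's axis. Origin: at bench level under the spindle; x points to the back (the lid), z up
- haemostat: Bystander: steel clamp forceps 150 mm long lying in front of the centrifuge; origin under its middle
- marker: Bystander: marker pen 135 mm long; origin under its middle
- rotor_nut: Bystander: knurled rotor nut, diameter 32 mm, 17 mm high, beside the vise; origin under its middle
- t_wrench: Bystander: T-handled wrench 130 mm long, 90 mm across the handle, 10 mm high, beside the vise; origin under its middle
- spare_rotor: Bystander: a smaller rotor, diameter 84 mm, 40 mm high, with 8 holes, standing on the bench; not to be used; origin under its middle

How it is judged (in metres and radians):
On the way, in this order (a step that is already met when the one before it is completed fails the run):
1. the vise's jaw is slid back while the rotor still stands in the vise (value of joint jaw above 0.025 m and z of rotor in the frame of vise below 0.03 m), for 0.2 s.
2. the rotor is lifted clear of the vise in the gripper (z of rotor in the frame of vise above 0.06 m and contact force between the fingers and rotor above 2 N), for 0.2 s.
At the end, for the whole second after the job is handed in: Rotor upright (3 degrees) and at rest on the spindle, centred within 3 mm, splines meshed, underside within 2 mm of the shoulder and the sprung collar pressed down 4 mm or more; the fingers still hold it (over 2 N); the vise jaw still open by more than 25 mm (z of rotor in the frame of spindle_seat below 0.002 m and horizontal distance between rotor and spindle_seat below 0.003 m and angle between rotor's own z axis and vertical below 0.05 rad and value of joint collar above 0.004 m and contact force between the fingers and rotor above 2 N and linear speed of rotor below 0.01 m/s and value of joint jaw above 0.025 m); the arm keeps its last pose, push and grip.
It fails at once if the rotor is tipped over by more than 35 degrees (angle between rotor's own z axis and vertical above 0.6 rad).
It fails at once if a bystander is moved by more than 30 mm (distance of any of haemostat, marker, rotor_nut, t_wrench, spare_rotor from where it was at the start of the episode above 0.03 m).
It also fails if it takes over 51 s, if anything falls off the work surface, if the arm or the gripper's body presses on something with over 40 N, if the wrist force passes 120 N, or if a joint passes its speed limit or range.

## Working session

There is one attempt and no reset: what is moved stays moved. The work goes in short steps, Python scripts to look and compute and a shell command to move; the robot and the scene stay as the last step left them, time stands still between calls to the robot, and variables do not carry over. Pictures are saved under pics/ and viewed, at most 10 in all, crops included, and the job is handed in when it is done.

```bash
mkdir -p pics; python3 - <<'E'
from cell import manip
import cv2
s=manip.read_state();print({k:s[k] for k in('clock','eef_pos','eef_rot','finger_gap','wrist_force')},manip.tip_reach)
for n in('scene','side','wrist'):
    print(n,manip.camera_params(n)); cv2.imwrite(f'pics/{n}0.png',manip.camera(n)[:,:,::-1])
E
```

```text
{'clock': 0.0, 'eef_pos': array([ 152.88054985, -528.06275406,  218.89312927]), 'eef_rot': array([-3.14042180e+00, -6.72243357e-05,  2.81820401e-01]), 'finger_gap': 94.0591531061943, 'wrist_force': array([ 0.53620752, -0.14251298,  0.10075597])} 14.0
scene {'fovy': 46.233483049588465, 'cx': 257.08313995252007, 'cy': 191.31594312919, 'origin': array([ 918.80389403, -509.24750719,  880.45126595]), 'attitude': array([-2.46249635,  0.01078665,  0.54136154])}
side {'fovy': 51.69672139491373, 'cx': 260.7271090000196, 'cy': 188.5292822712656, 'origin': array([579.10417311, 554.32187786, 753.60487898]), 'attitude': array([-2.43376333, -0.00941336, -3.07217846])}
wrist {'fovy': 65.70646984690485, 'cx': 257.18019921507516, 'cy': 192.4099865849207, 'origin': array([ 221.50955793, -507.48106597,  383.82009815]), 'attitude': array([ 2.89332130e+00,  9.21251123e-04, -1.28822627e+00])}
```

View pics/scene0.png

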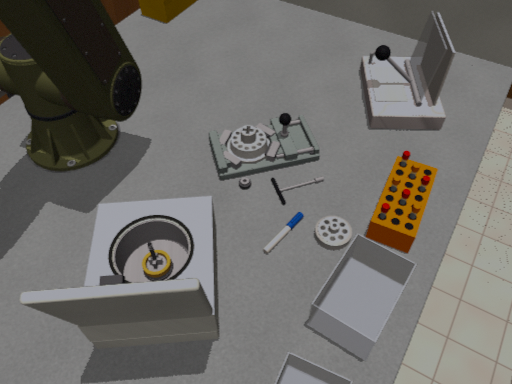

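View pics/side0.png

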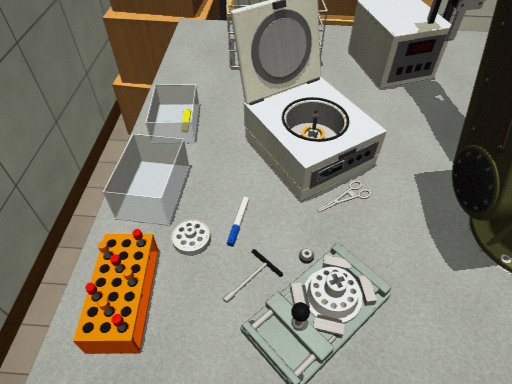

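Scene view: vise with knob at about (285,119), hub (248,130), stud tip (151,243). Side view: knob (300,312), hub (336,279), stud tip (316,112).

```bash
cat > h.py <<'E'
import numpy as np, cv2
from scipy.spatial.transform import Rotation as R
from cell import manip
def ray(p,n,uv):
    uv=np.asarray(uv,float); f=192/np.tan(np.radians(p['fovy']/2)); d=(uv-[p['cx'],p['cy']])
    if n=='wrist':
        r=np.hypot(*d); t=r/f; v=np.r_[d/max(r,1e-9)*np.sin(t),np.cos(t)]
    else: v=np.r_[d/f,1]
    v=R.from_euler('xyz',p['attitude']).as_matrix()@v
    return np.array(p['origin']),v/np.linalg.norm(v)
def plane(p,n,uv,z):
    o,v=ray(p,n,uv); return o+v*(z-o[2])/v[2]
def tri(a,b):
    (o1,v1),(o2,v2)=a,b
    s=np.linalg.lstsq(np.c_[v1,-v2],o2-o1,rcond=None)[0]
    q1,q2=o1+s[0]*v1,o2+s[1]*v2; return (q1+q2)/2,np.linalg.norm(q1-q2)
def proj(p,n,X):
    c=R.from_euler('xyz',p['attitude']).as_matrix().T@(np.asarray(X)-p['origin']); f=192/np.tan(np.radians(p['fovy']/2))
    if n=='wrist':
        r=np.hypot(c[0],c[1]); t=np.arctan2(r,c[2]); return np.array([p['cx'],p['cy']])+c[:2]/r*t*f
    return np.array([p['cx'],p['cy']])+c[:2]/c[2]*f
E
python3 - <<'E'
from h import *
s=manip.camera_params('scene');d=manip.camera_params('side')
A=cv2.imread('pics/scene0.png');B=cv2.imread('pics/side0.png')
for nm,a,b,z in(('knob',(285,119),(300,312),100),('hub',(248,129),(336,279),88),('stud',(151,243),(316,112),152)):
    print(nm,tri(ray(s,'scene',a),ray(d,'side',b)),plane(s,'scene',a,z),plane(d,'side',b,z))
c=lambda I,x,y:cv2.resize(I[y:y+96,x:x+128],(400,300),interpolation=3)
cv2.imwrite('pics/crop0.png',np.vstack([np.hstack([c(A,205,90),c(B,275,250)]),np.hstack([c(A,90,210),c(B,260,80)])]))
E
```

```text
knob (array([525.12449995, 268.09393066,  98.41810825]), np.float64(0.00730823465582862)) [525.92462518 266.52181926 100.        ] [525.25134204 268.78367891 100.        ]
hub (array([458.1271628 , 195.96835145,  90.07421228]), np.float64(0.48929652013138636)) [456.64958537 197.82293325  88.        ] [457.98764422 194.9516522   88.        ]
stud (array([ 494.20924611, -218.45255211,  145.19515777]), np.float64(3.067608185040225)) [ 499.83991999 -221.0463669   152.        ] [ 493.73426185 -210.95834646  152.        ]
```

View pics/crop0.png

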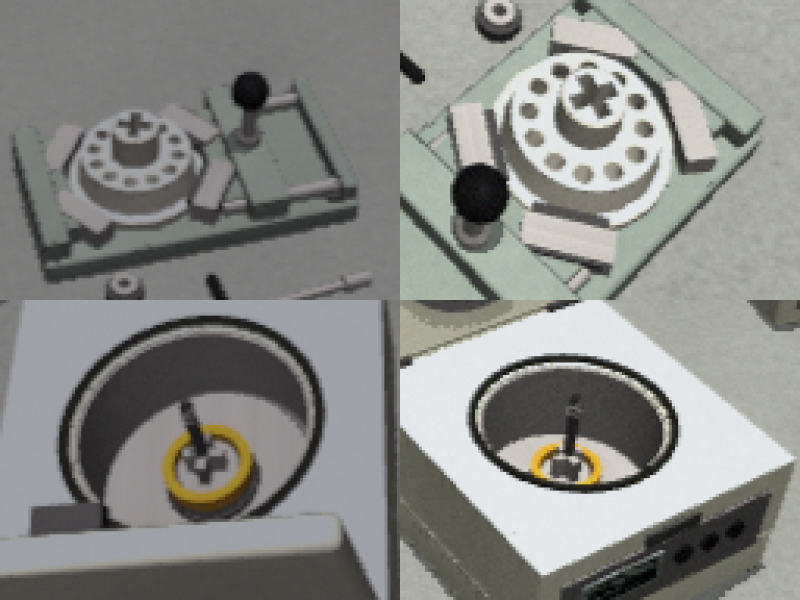

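Enlarged crops: knob at scene (285.3,119.1) / side (300.6,311.8), hub at (247.6,129.4) / (337.4,279.4), stud tip at (149.5,243.9) / (315.4,111). The vise x heading is about 47°. Next I'll get a closer wrist view over the spindle.

```bash
python3 -m creep '[[1,[34.8,-22.5,0],3.2],[1,[34.8,-22.5,0],3.2],[1,[34.8,-22.5,0],3.2],[1,[34.8,-22.5,0],3.2],[1,[34.8,-22.5,0],3.2],[1,[34.8,-22.5,0],3.2],[1,[34.8,-22.5,0],3.2],[1,[34.8,-22.5,0],3.2],[1,[34.8,-22.5,0],3.2],[1,[34.8,-22.5,0],3.2],[1,[34.8,-22.5,0],3.2],[1,[34.8,-22.5,0],3.2]]' 20
python3 - <<'E'
from h import *
import json
p=manip.camera_params('wrist');I=manip.camera('wrist')[:,:,::-1];cv2.imwrite('pics/w1.png',I)
json.dump({k:np.array(v).tolist() for k,v in p.items()},open('w1.json','w'));print(p,manip.read_state()['eef_rot'])
cv2.imwrite('pics/w1v.png',cv2.resize(I,(800,600),interpolation=3))
E
```

```text
clock: 1.35
eef_pos: [424.0, -216.3, 219.4]
eef_rot: [3.142, 0.0, 0.001]
wrist_force: [0.2, 0.6, 0.4]
finger_gap: 93.9
finger_force: 0.0
{'fovy': 65.70646984690485, 'cx': 257.18019921507516, 'cy': 192.4099865849207, 'origin': array([ 495.4215668 , -215.19062411,  384.2275929 ]), 'attitude': array([ 2.89303806e+00, -3.17224648e-05, -1.56875083e+00])} [3.14159060e+00 1.79264645e-04 9.20067305e-04]
```

View pics/w1v.png

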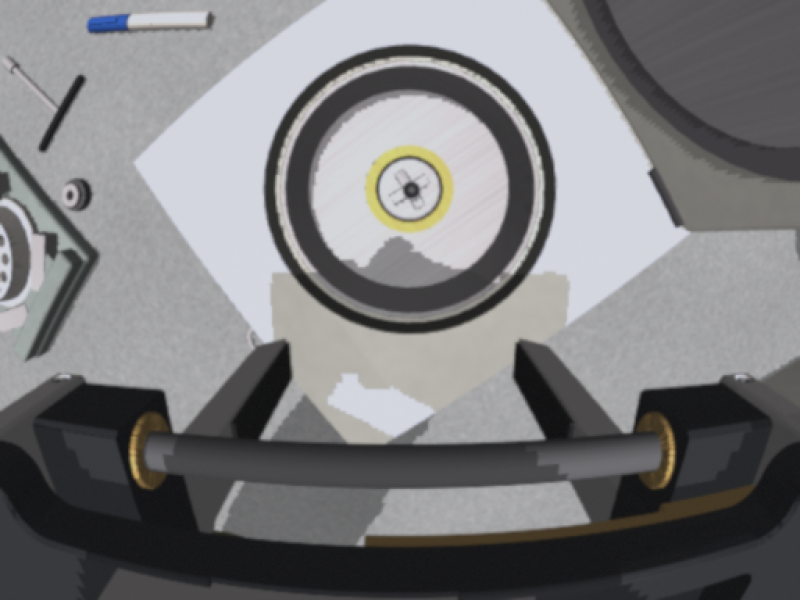

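Wrist view: spindle at about (262,121) in native pixels, inside the yellow collar ring. The splines form a rotated cross, and the lid is at upper right.

```bash
python3 - <<'E'
from h import *
import json
p=json.load(open('w1.json'));I=cv2.imread('pics/w1.png')
h=cv2.cvtColor(I,cv2.COLOR_BGR2HSV)
m=cv2.inRange(h,(20,60,120),(38,255,255)); m[:60]=0;m[180:]=0
c=max(cv2.findContours(m,0,1)[0],key=cv2.contourArea)
pts=np.array([plane(p,'wrist',q,78)[:2] for q in c[:,0]],np.float32)
print('collar',cv2.minEnclosingCircle(pts),cv2.fitEllipse(pts))
# plan view of splines at z=92, 0.125mm/px, +-18mm
o=np.array(cv2.fitEllipse(pts)[0])
def plan(z,w,n=600):
    g=np.linspace(-w,w,n); mx=np.zeros((n,n),np.float32);my=mx.copy()
    for i,y in enumerate(g[::-1]):
        for j,x in enumerate(g): mx[i,j],my[i,j]=proj(p,'wrist',[o[0]+x,o[1]+y,z])
    return cv2.remap(I,mx,my,cv2.INTER_CUBIC)
v=plan(92,20); cv2.imwrite('pics/plan1.png',v)
for n in('scene',):
    s=manip.camera_params('scene');d=manip.camera_params('side')
    print(tri(ray(s,n,(285.3,119.1)),ray(d,'side',(300.6,311.8))),tri(ray(s,n,(247.6,129.4)),ray(d,'side',(337.4,279.4))),tri(ray(s,n,(149.5,243.9)),ray(d,'side',(315.4,111))))
E
```

```text
collar ((493.47271728515625, -219.61227416992188), 28.7552547454834) ((493.41143798828125, -219.6932830810547), (56.43092346191406, 56.601715087890625), 12.211603164672852)
(array([525.00875796, 268.02591956,  98.46970805]), np.float64(1.9053565907680852)) (array([456.02494837, 195.91082074,  88.17179703]), np.float64(1.133190123178034)) (array([ 494.72707944, -221.81233333,  146.10799024]), np.float64(0.9702960492406945))
```

View pics/plan1.png

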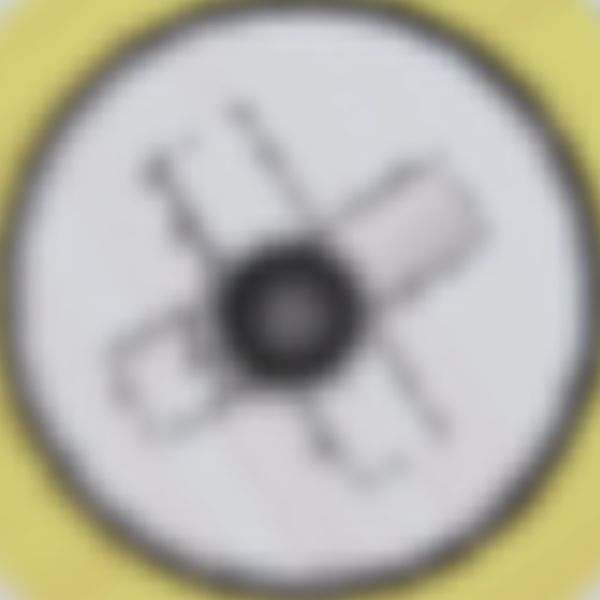

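Plan view of the splines: the arms point at 33° (mod 90) and the centre is at about (493.4,-219.5). Now over the vise.

```bash
python3 -m creep '[[1,[8.4,-36.4,0],-20],[1,[8.4,-36.4,0],-20],[1,[8.4,-36.4,0],-20],[1,[8.4,-36.4,0],-20],[1,[8.4,-36.4,0],-20],[1,[8.4,-36.4,0],-20],[1,[8.4,-36.4,0],-20],[1,[8.4,-36.4,0],-20],[1,[8.4,-36.4,0],-20],[1,[8.4,-36.4,0],-20],[1,[8.4,-36.4,0],-20],[1,[8.4,-36.4,0],-20]]'
python3 -m creep '[[1,[0,0,0],-7.4],[1,[0,0,0],-7.4],[1,[0,0,0],-7.4],[1,[0,0,0],-7.4],[1,[0,0,0],-7.4],[1,[0,0,0],-7.4],[1,[0,0,0],-7.4]]'
python3 - <<'E'
from h import *
import json
p=manip.camera_params('wrist');I=manip.camera('wrist')[:,:,::-1].copy();cv2.imwrite('pics/w2.png',I)
json.dump({k:np.array(v).tolist() for k,v in p.items()},open('w2.json','w'))
v=[]
for o,z,w in(((456,196),88,26),((525,268),100,26)):
    n=400;g=np.linspace(-w,w,n)
    m=np.array([[proj(p,'wrist',[o[0]+x,o[1]+y,z]) for x in g] for y in g[::-1]],np.float32)
    v.append(cv2.remap(I,m,None,cv2.INTER_CUBIC))
cv2.imwrite('pics/plan2.png',np.hstack(v))
m=(I.max(2)<45).astype(np.uint8);u=proj(p,'wrist',[525,268,100]);print('knob px',u)
E
```

```text
clock: 2.6
eef_pos: [507.9, 147.8, 219.4]
eef_rot: [-3.142, 0.0, 1.752]
wrist_force: [-0.2, -0.0, -0.7]
finger_gap: 93.8
finger_force: 0.0
clock: 3.3
eef_pos: [507.9, 148.1, 219.5]
eef_rot: [-3.142, 0.0, 2.391]
wrist_force: [-0.2, -0.2, -0.6]
finger_gap: 94.2
finger_force: 0.0
knob px [357.19529941 123.76929462]
```

View pics/plan2.png

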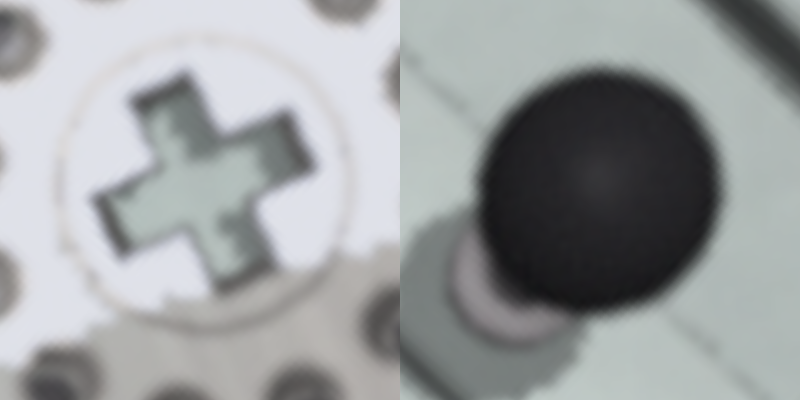

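Hub centre is at about (456.7,198.2) with slots at 24.6°. The knob is at (525.1,269.3), so vise x is at about 46°. Next, grasp the knob.

```bash
python3 -m creep '[[0.3,[7,10,4],0.2],[0.3,[7,10,4],0.2],[0.3,[7,10,4],0.2],[0.3,[7,10,4],0.2],[0.3,[7,10,9],0.2],[0.3,[7,10,12.4],0.2],[0.3,[7,10,12.4],0.2],[0.3,[7,10,12.4],0.2],[-1,[7,10,12.4],0.2],[-1,[7,10,12.4],0.2],[-1,[7,10,12.4],0.2],[-1,[7,10,12.4],0.2]]' 20
python3 -m creep '[[-1,[0,0,0],0],[-1,[0,0,0],0],[-1,[0,0,0],0]]'
```

```text
clock: 4.55
eef_pos: [524.5, 269.7, 96.2]
eef_rot: [3.141, 0.0, 2.376]
wrist_force: [-3.9, -4.1, 4.1]
finger_gap: 32.7
finger_force: 2.7
clock: 4.85
eef_pos: [524.5, 269.6, 96.1]
eef_rot: [3.142, 0.0, 2.376]
wrist_force: [-3.4, -3.2, 7.8]
finger_gap: 31.1
finger_force: 20.0
```

```bash
python3 -m creep '[[-1,[0,0.5,0],0],[-1,[0,1,0],0],[-1,[0,1.5,0],0],[-1,[0,2,0],0],[-1,[0,2.5,0],0],[-1,[0,3,0],0],[-1,[0,3.4,0],0],[-1,[0,3.8,0],0],[-1,[0,3.8,0],0],[-1,[0,3.8,0],0]]' 20
```

```text
clock: 5.85
eef_pos: [551.2, 297.3, 96.2]
eef_rot: [3.14, 0.001, 2.376]
wrist_force: [0.8, -0.9, 5.3]
finger_gap: 31.1
finger_force: 20.0
```

```bash
python3 -m creep '[[0,[0,0,0],0],[0,[0,0,0],0],[0,[0,0,0],0],[0.4,[0,0,-2],0],[0.4,[0,0,-5],0],[0.4,[0,-4,-5],0],[0.4,[0,-9,-5],0],[0.4,[-0.1,-13.7,-5],0],[0.4,[-0.1,-13.7,-5],0],[0.4,[-0.1,-13.7,-2],0],[0.4,[-0.1,-13.7,0],0],[0.4,[-0.1,-13.7,0],0]]' 20
python3 - <<'E'
from h import *
p=manip.camera_params('scene');cv2.imwrite('pics/s3.png',manip.camera('scene')[:,:,::-1])
I=manip.camera('wrist')[:,:,::-1];cv2.imwrite('pics/w3.png',I)
I=cv2.imread('pics/s3.png')[90:210,190:350]
cv2.imwrite('pics/v3.png',np.hstack([cv2.resize(I,(400,300)),cv2.resize(cv2.imread('pics/w3.png'),(400,300))]))
E
```

```text
clock: 7.05
eef_pos: [455.7, 197.5, 93.4]
eef_rot: [-3.138, -0.002, 2.376]
wrist_force: [0.3, -0.5, -0.8]
finger_gap: 65.9
finger_force: 0.0
```

View pics/v3.png

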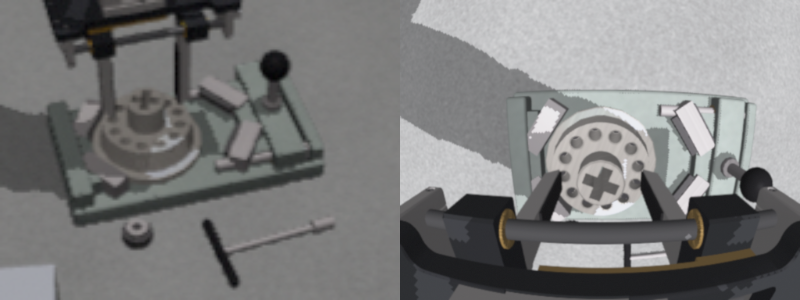

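The jaw is open and the fingers straddle the hub. Descend and grip.

```bash
python3 -m creep '[[0.4,[0,0.1,1],0],[0.4,[0,0.1,2.1],0],[0.4,[0,0.1,2.1],0],[-1,[0,0.1,2.1],0],[-1,[0,0.1,2.1],0],[-1,[0,0.1,2.1],0],[-1,[0,0.1,2.1],0],[-1,[0,0.1,2.1],0],[-1,[0,0.1,2.1],0],[-1,[0,0.1,2.1],0]]' 50
```

```text
clock: 8.15
eef_pos: [457.2, 198.3, 74.7]
eef_rot: [-3.141, 0.0, 2.376]
wrist_force: [-2.6, -3.0, 6.1]
finger_gap: 39.1
finger_force: 50.0
```

```bash
python3 -m creep '[[-1,[0,0,-1],0],[-1,[0,0,-3],0],[-1,[0,0,-5],0],[-1,[0,0,-8],0],[-1,[0,0,-11],0],[-1,[0,0,-14],0],[-1,[0,0,-15.5],0],[-1,[0,0,-15.5],0],[-1,[0,0,-15.5],0],[-1,[0,0,-15.5],0]]' 50
python3 - <<'E'
from h import *
print(manip.read_state())
p=manip.camera_params('wrist');I=manip.camera('wrist')[:,:,::-1].copy();cv2.imwrite('pics/w4.png',I)
t=manip.read_state()['eef_pos'];o=t[:2];z=t[2]+13.3
n=400;g=np.linspace(-26,26,n)
m=np.array([[proj(p,'wrist',[o[0]+x,o[1]+y,z]) for x in g] for y in g[::-1]],np.float32)
v=cv2.remap(I,m,None,cv2.INTER_CUBIC)
cv2.imwrite('pics/v4.png',np.hstack([cv2.resize(I,(400,400)),v]))
E
```

```text
clock: 9.15
eef_pos: [456.8, 198.2, 228.2]
eef_rot: [-3.14, -0.001, 2.376]
wrist_force: [-0.1, -0.4, -4.3]
finger_gap: 39.5
finger_force: 50.0
{'clock': 9.15, 'joints': array([ 3.35863468e-01,  1.77605324e-01,  1.65165577e+00,  8.13739385e-05,
        1.31446165e+00, -4.69537918e-01]), 'qd': array([-0.00055662,  0.00341316, -0.00441208,  0.00017446,  0.00358344,
       -0.00030818]), 'effort': array([ 2.09426740e-02, -4.87935126e+01, -3.74395788e+01,  5.95701509e-02,
        4.98662819e-02,  3.48405592e-04]), 'eef_pos': array([456.76447228, 198.23909417, 228.17181075]), 'eef_rot': array([-3.13972868e+00, -1.03397022e-03,  2.37617603e+00]), 'wrist_force': array([-0.10245433, -0.43754133, -4.32623418]), 'moment': array([-0.02048726, -0.12677696, -0.0139789 ]), 'finger_force': 49.996913792565465, 'finger_gap': 39.52171510877869}
```

View pics/v4.png

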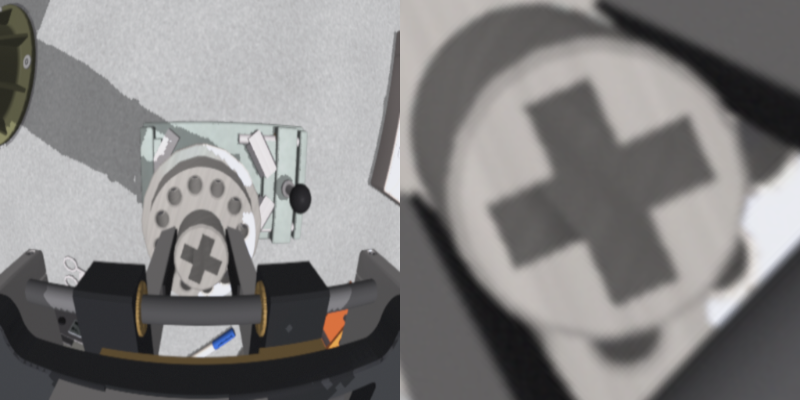

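The cross in the gripped hub is at 24.3°, so it needs +8.6° of yaw (roll -1.7) to match the splines. Now carry it over.

```bash
python3 -m creep '[[-1,[-1.3,-1.1,0],-0.2],[-1,[-3.8,-3.3,0],-0.5],[-1,[-6.9,-6.1,0],-0.9],[-1,[-10.1,-8.8,0],-1.3],[-1,[-13.6,-11.8,0],-1.72],[-1,[-17,-14.9,0],-1.72],[-1,[-20.5,-17.9,0],-1.72],[-1,[-24,-20.9,0],-1.72],[-1,[-27.1,-23.7,0],-1.72],[-1,[-29.6,-25.9,0],-1.72],[-1,[-31.5,-27.5,0],-1.72],[-1,[-31.5,-27.5,0],-1.72]]' 50
python3 -m creep '[[-1,[0,0,0],0],[-1,[0,0,0],0],[-1,[0,0,0],0]]'
```

```text
clock: 10.4
eef_pos: [493.5, -220.6, 228.1]
eef_rot: [-3.141, -0.002, 2.523]
wrist_force: [1.4, 0.3, -4.3]
finger_gap: 39.0
finger_force: 50.0
clock: 10.7
eef_pos: [493.9, -217.3, 229.4]
eef_rot: [3.142, -0.0, 2.527]
wrist_force: [-0.1, -0.4, -3.7]
finger_gap: 39.2
finger_force: 50.0
```

```bash
python3 -m creep '[[-1,[0,0,1],0],[-1,[0,0,2],0],[-1,[0,0,3],0],[-1,[0,0,4],0],[-1,[0,0,5],0],[-1,[0,0,6],0],[-1,[0,0,7],0],[-1,[0,0,7.8],0],[-1,[0,0,7.8],0],[-1,[0,0,7.8],0],[-1,[0,0,7.8],0]]' 50
python3 - <<'E'
from h import *
P=[]
for i in range(5):
    p=manip.camera_params('wrist');I=manip.camera('wrist')[:,:,::-1].copy();s=manip.read_state();P.append(np.r_[s['eef_pos'],s['eef_rot'][2],s['wrist_force']])
print(np.round(P,3))
t=np.mean(P,0)
v=[]
for z in(t[2]+13.3,152):
    n=400;g=np.linspace(-22,22,n)
    m=np.array([[proj(p,'wrist',[t[0]+x,t[1]+y,z]) for x in g] for y in g[::-1]],np.float32)
    v.append(cv2.remap(I,m,None,cv2.INTER_CUBIC))
cv2.imwrite('pics/v5.png',np.hstack(v))
E
```

```text
clock: 11.8
eef_pos: [493.9, -218.3, 151.7]
eef_rot: [3.142, 0.0, 2.526]
wrist_force: [-0.5, -1.5, -4.9]
finger_gap: 39.6
finger_force: 50.0
[[ 4.93948e+02 -2.18226e+02  1.51781e+02  2.52600e+00 -1.83000e-01
  -2.24000e+00 -5.29500e+00]
 [ 4.93916e+02 -2.18225e+02  1.51749e+02  2.52600e+00 -1.24000e-01
  -2.17300e+00 -5.59400e+00]
 [ 4.93936e+02 -2.18207e+02  1.51724e+02  2.52600e+00 -1.86000e-01
  -2.32800e+00 -4.18200e+00]
 [ 4.93923e+02 -2.18207e+02  1.51698e+02  2.52600e+00 -9.56000e-01
  -1.36400e+00 -4.55300e+00]
 [ 4.93914e+02 -2.18229e+02  1.51707e+02  2.52600e+00  2.50000e-02
  -2.32200e+00 -3.68200e+00]]
```

View pics/v5.png

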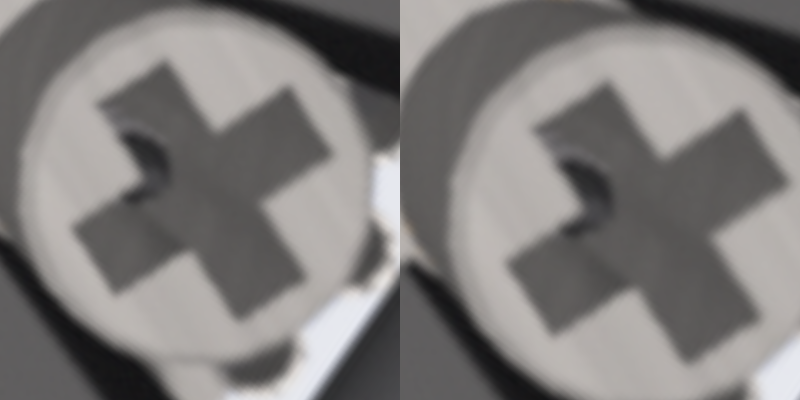

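Hub cross is now at 33.2°, which matches. The stud shows through the bore at about (572,195) in the right panel, 1–2 mm to -x of the bore centre. I'll shift about 1.3 mm and lower gently.

```bash
python3 -m creep '[[-1,[0.08,-0.1,0],0],[-1,[0.08,-0.1,0],0],[-1,[0.08,-0.1,0.2],0],[-1,[0.08,-0.1,0.4],0],[-1,[0.08,-0.1,0.6],0],[-1,[0.08,-0.1,0.8],0],[-1,[0.08,-0.1,0.9],0],[-1,[0.08,-0.1,0.9],0],[-1,[0.08,-0.1,0.9],0]]' 50
python3 - <<'E'
from h import *
print([np.round(manip.read_state()[k],2) for k in('eef_pos','wrist_force','moment')])
E
```

```text
clock: 12.95
eef_pos: [492.7, -218.7, 142.5]
eef_rot: [-3.142, 0.0, 2.526]
wrist_force: [1.9, -2.4, -6.3]
finger_gap: 39.1
finger_force: 50.0
[array([ 492.71, -218.66,  142.46]), array([ 1.87, -2.39, -6.29]), array([-0.47, -0.52, -0.08])]
```

No upward force 2 mm below the spline tops, so it is meshing. Continue.

```bash
python3 -m creep '[[-1,[0,0,0.2],0],[-1,[0,0,0.4],0],[-1,[0,0,0.6],0],[-1,[0,0,0.8],0],[-1,[0,0,0.8],0],[-1,[0,0,0.8],0]]' 50
```

```text
clock: 13.55
eef_pos: [492.7, -218.7, 134.3]
eef_rot: [-3.141, 0.0, 2.526]
wrist_force: [3.6, -4.6, -6.1]
finger_gap: 39.4
finger_force: 50.0
```

```bash
python3 -m creep '[[-1,[-0.05,0,0.2],0],[-1,[-0.05,0,0.4],0],[-1,[-0.05,0,0.6],0],[-1,[-0.05,0,0.8],0],[-1,[-0.05,0,0.9],0],[-1,[-0.05,0,1],0],[-1,[-0.05,0,1],0],[-1,[-0.05,0,1],0],[-1,[-0.05,0,1],0]]' 60
```

```text
clock: 14.45
eef_pos: [493.3, -219.0, 125.4]
eef_rot: [-3.142, 0.001, 2.526]
wrist_force: [-1.2, -2.2, 8.4]
finger_gap: 39.2
finger_force: 60.0
```

```bash
python3 -m creep '[[-1,[0,0,0.1],0],[-1,[0,0,0.15],0],[-1,[0,0,0.2],0],[-1,[0,0,0.2],0],[-1,[0,0,0.2],0],[-1,[0,0,0.2],0],[-1,[0,0,0.2],0]]' 60
```

```text
clock: 15.15
eef_pos: [493.4, -219.1, 124.6]
eef_rot: [-3.142, 0.002, 2.526]
wrist_force: [-7.3, -0.3, 21.2]
finger_gap: 39.3
finger_force: 60.0
```

```bash
python3 -m creep '[[-1,[0,0,0],0],[-1,[0,0,0],0],[-1,[0,0,0],0],[-1,[0,0,0],0],[-1,[0,0,0],0]]' 60
python3 - <<'E'
from h import *
a=manip.camera('scene')[:,:,::-1];b=manip.camera('wrist')[:,:,::-1]
cv2.imwrite('pics/v6.png',np.hstack([cv2.resize(a,(400,300)),cv2.resize(b,(400,300))]))
E
```

```text
clock: 15.65
eef_pos: [493.4, -219.1, 124.6]
eef_rot: [3.142, 0.002, 2.526]
wrist_force: [-7.5, 0.4, 21.5]
finger_gap: 39.3
finger_force: 60.0
```

View pics/v6.png

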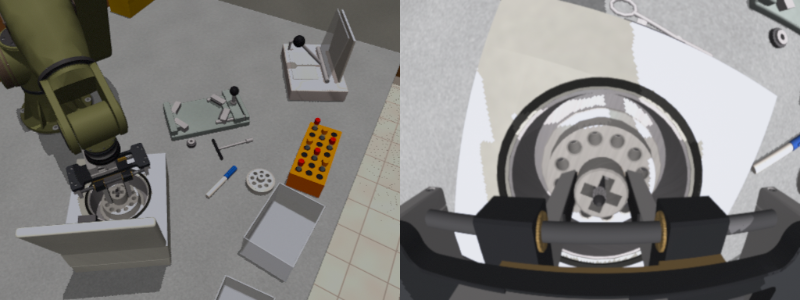

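The rotor sits down in the bowl with the stud in its bore at about (603,190) in the right panel. The jaw is open and the bystanders are where they were. Height and force both match the home position.

```bash
python3 -c "
from cell import manip
print(manip.sign_off())"
```

```text
the job is handed in; nothing more can be done
None
```

I handed the job in at about 16 s: the rotor is meshed on the spindle and still gripped at 60 N. It is pressed home with about 21 N at the predicted height. The vise jaw is open about 38 mm and the bystanders look unmoved, but the hand-in did not return a verdict.

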